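# Sweep the used tin lids into the wash-up tray

## Robot

A 7-joint arm with a two-finger parallel gripper is mounted at the origin on the work surface. World frame = base frame: x ahead of the robot, y to its left, z up, the work surface at z = 0. Lengths are in m, angles in rad, forces in N, time in s.
With the tool pointing down it reaches from about 0.425 to 0.975 m from the base axis. Payload 16.7 kg.
Tool frame: the origin (TCP) lies midway between the tips of the shut fingers; the grasp point (between the pads) lies 19 mm behind it; z points along the fingers, y is the line along which they close (so a half turn about z gives the same grasp; the last joint's range is limited). The gripper opens to 85 mm and grips with 20 to 120 N. Pads are 22 mm wide; open, the fingers measure 114 mm over their backs; the gripper's body (76 mm by 85 mm) begins 54 mm behind the grasp point. The pads swing forward as they close: fully open they stand 13 mm farther back than shut.
Start: joints at [1.2, 0.426, 0.074, 1.606, -0.034, 1.111, -0.067], TCP at [0.148, -0.658, 0.231] pointing down, gripper open.
Joint ranges: [-2.85, 2.85], [-0.5, 2.14], [-1.23, 1.37], [0.21, 2.46], [-1.02, 4.16], [0.16, 2.05], [-2.73, 2.73]. Speed limits (rad/s): [1.89, 1.89, 2.39, 2.39, 3.01, 3.01, 3.01].

## Interface

Orientations are given as a rotation vector (axis times angle).
In Python, from rig import state, read_camera, camera_params, sign_off gives the robot as it stands.
- The arm moves only by the shell command python3 -m inch 'ROWS' [FORCE]. ROWS is JSON, a list of rows, each a list of 3 entries, a list of its own where there are three numbers: the shift along the world's x, y, z in m, then the turn about the world's z in rad, then the opening in per cent of the stroke, from 0 (shut) to 100 (fully open). A call has 1 to 10 rows; each row shifts and turns the commanded pose from where the row before left it; what a row does not reach is not made up. A row lasts 1/8 s, in which the tool goes at most 62.5 mm and 10.7 degrees, less where a joint would pass 70% of its speed; a pose out of reach is approached as far as the arm can. A call is refused whole if a number of a shift passes 0.0625 or a number of a turn 0.188, either way. A call with a gripper value outside its range is refused whole. The fingers move at their own pace and stop on an object; FORCE is the grip in N (left out, the last holds). Time passes only in rows, so rows that do not move let the fingers close. It gives the time, the measured TCP pose, the force, the opening and the grip force at its end, in the units of the state.
- state(): the state, without advancing time (a new reading comes with each control period).
- read_camera(name): name is "scene" or "top"; returns the picture (420x560x3 uint8, red, green, blue); there is no depth.
- camera_params(name): a dict with "fx", "fy", "cx", "cy" (pixels), "T" (4x4, takes a point from camera to world coordinates). Camera axes: x right, y down, z forward; pixel columns grow to the right and rows downward; lengths in m; the calibration is good to about 2 mm. A picture is of the moment at which its call begins. camera_params takes no time and is no camera call.
- sign_off(): hands the job in; it is judged then, once.
The state is a dict: "time_s": time; "qpos": joint angles; "joint_vel": joint speeds; "joint_torque": joint torques, N m; "tcp_pos": TCP position; "orientation": TCP orientation; "contact_force": force on the tool from outside, world axes, zero at the start; "ft_torque": the same for the moment, N m; "gripper_width": finger opening in m; "grip_force": force on a finger pad.
Only numpy, scipy, OpenCV 4.12 (cv2) and the standard library are available. Lean on these libraries where they do the work, as an engineer would, in place of code of your own. Each camera call takes 0.05 s, during which the arm holds its last target. There are 200 camera calls.

## Task

With the fingertips, sweep the three flat tin lids that lie on the raised mixing board over its edge into the empty wash-up tray beside it, not into the tray of jars on the other side. Only slide the lids along the board, never pick them up, and leave the standing tins and everything else where they are.

Things in the scene. Friction and masses are not known exactly. Their poses are not given: they have to be found in the camera images.
- board_top (a point): centre of the top surface of the raised wooden mixing board (fixed; 280 mm along its x, 250 mm along its y, its top 45 mm above the bench). Low rims, 8 mm thick and 13 mm high, stand along its two ends at x = -140 and +140 mm; its two long edges at y = -125 and +125 mm are open, with nothing above the board's top. z up.
- tray: the empty wash-up tray: an open aluminium tray standing on the bench against one of the board's two open edges (left or right, it varies), long side along that edge, its x axis parallel to the board's x (within reading noise). Outer size 280 mm (x) by 120 mm (y) by 34 mm high, walls and floor 4 mm thick, 2 mm gap to the board, so its rim lies 11 mm below the board's top. Origin at the centre of its underside. Fixed; where the lids come to lie in it does not matter.
- stock: an equal tray against the board's other open edge, filled with ten closed jars (fixed, top of the jars 62 mm above the bench). Not to be used. Origin at the centre of its underside.
- lid1_mid (a point): centre of a loose steel tin lid: a flat disc 40 mm in diameter and 12 mm thick, about 20 to 40 g, lying flat on the board (this point 6 mm above the board's top, z its axis). It slides freely when pushed and tips into the tray when its middle is past the edge.
- lid2_mid (a point): centre of a loose steel tin lid: a flat disc 40 mm in diameter and 12 mm thick, about 20 to 40 g, lying flat on the board (this point 6 mm above the board's top, z its axis). It slides freely when pushed and tips into the tray when its middle is past the edge.
- lid3_mid (a point): centre of a loose steel tin lid: a flat disc 40 mm in diameter and 12 mm thick, about 20 to 40 g, lying flat on the board (this point 6 mm above the board's top, z its axis). It slides freely when pushed and tips into the tray when its middle is past the edge.
- tin1_mid (a point): centre of a filled steel sample tin standing upright on the board among the lids: 44 mm in diameter (45 mm over its paper label), 60 mm high, about 130 to 250 g (this point 30 mm above the board's top). Loose; to be left alone.
- tin2_mid (a point): centre of a filled steel sample tin standing upright on the board among the lids: 44 mm in diameter (45 mm over its paper label), 60 mm high, about 130 to 250 g (this point 30 mm above the board's top). Loose; to be left alone.
- pot: yellow plastic pot, 90 mm across and 100 mm high, loose on the bench to one side of the board and the trays (left or right); origin at its underside's centre. To be left alone.
- bottle: white bottle, 66 mm across and 180 mm high, loose on the bench to one side of the board and the trays (left or right); origin at its underside's centre. To be left alone.
Mind the look-alikes: they are no part of the job. Leave any brown or yellow look-alike of the part that bears lid1_mid alone.

How it is judged:
By the outcome, as a careful person would: the job done as asked, in the order asked, and still so for the second after the job is handed in, with the robot touching nothing.
It also fails if it takes over 53 s, if anything falls off the work surface, if the arm or the gripper's body presses on something with over 40 N, if the wrist force passes 120 N, or if a joint passes its speed limit or range.

## Working session

There is one attempt and no reset: what is moved stays moved. The work goes in short steps, Python scripts to look and compute and a shell command to move; the robot and the scene stay as the last step left them, time stands still between calls to the robot, and variables do not carry over. Pictures are saved under pics/ and viewed, at most 10 in all, crops included, and the job is handed in when it is done.

```bash
mkdir -p pics
python3 - <<'E'
from rig import *
import cv2
for n in("top","scene"):
    cv2.imwrite(f"pics/{n}0.png",cv2.resize(read_camera(n)[:,:,::-1],(800,600),interpolation=cv2.INTER_CUBIC))
    p=camera_params(n);print(n,p["fx"],p["fy"],p["cx"],p["cy"],p["T"])
s=state();print(s["time_s"],s["tcp_pos"],s["orientation"],s["gripper_width"])
E
```

```text
top 482.63482445887615 482.63482445887615 278.92788792442684 206.14219557717092 [[-0.02573659 -0.99474768  0.09906904  0.47001643]
 [-0.9993394   0.02814517  0.02299159 -0.01154916]
 [-0.02565914 -0.09841187 -0.99481491  1.27895567]
 [ 0.          0.          0.          1.        ]]
scene 382.9048652999559 382.9048652999559 270.10551084048063 207.38620552931295 [[ 0.73295129  0.52155222 -0.43676732  1.00421036]
 [ 0.68019068 -0.572327    0.45802013 -0.42552441]
 [-0.01109231 -0.63279151 -0.77424277  0.76672396]
 [ 0.          0.          0.          1.        ]]
0.1 [ 0.14839813 -0.65811984  0.23071182] [-3.12122509e+00 -3.47513611e-01  2.98132714e-04] 0.08521088979964077
```

View pics/top0.png

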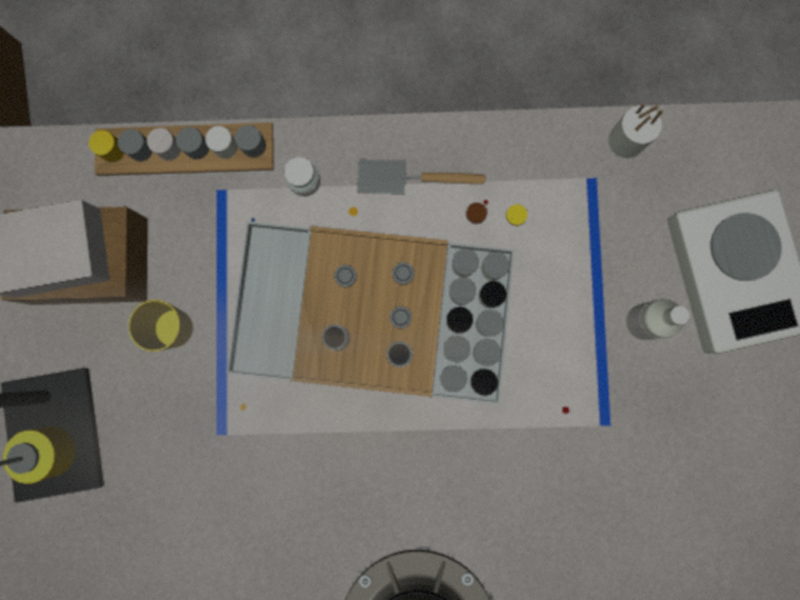

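View pics/scene0.png

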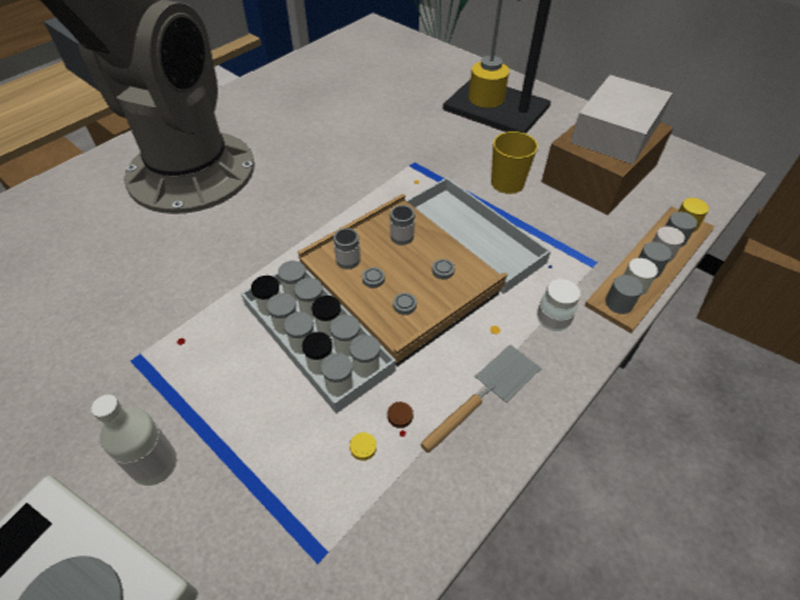

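The top view shows the tray at the left (270,300) and the jars at the right (475,320). Lid candidates are the grey discs at (345,276), (403,273) and (400,317). The tins stand at (335,337) and (399,354). The brown disc (477,213) and yellow disc (517,214) are look-alikes on the bench, so I exclude them. Next I'll check a close crop.

```bash
cat > h.py <<'E'
from rig import *
import cv2, numpy as np
def crop(name,f,u0=155,v0=145,w=210,h=145,k=3.8):
    im=read_camera(name)[v0:v0+h,u0:u0+w,::-1]
    im=cv2.convertScaleAbs(cv2.resize(im,None,fx=k,fy=k,interpolation=cv2.INTER_CUBIC),alpha=1.6)
    cv2.imwrite(f,im)
def ray(name,u,v,z):
    p=camera_params(name);T=np.array(p["T"])
    d=T[:3,:3]@np.array([(u-p["cx"])/p["fx"],(v-p["cy"])/p["fy"],1]);o=T[:3,3]
    return o+d*(z-o[2])/d[2]
def proj(name,P):
    p=camera_params(name);c=np.linalg.inv(np.array(p["T"]))@np.r_[P,1]
    return c[0]/c[2]*p["fx"]+p["cx"],c[1]/c[2]*p["fy"]+p["cy"]
E
python3 - <<'E'
from h import *
crop("top","pics/c1.png")
k=.7
for n,u,v,z in[("lid1",345,276,.057),("lid2",403,273,.057),("lid3",400,317,.057),("tin1top",335,337,.105),("tin2top",399,354,.105),("TL",310,228,.045),("TR",447,240,.045),("BL",293,380,.045),("BR",432,395,.045),("trayTL",248,224,.034),("trayBL",232,374,.034)]:
    print(n,ray("top",u*k,v*k,z).round(4))
E
```

```text
lid1 [0.6277 0.1115 0.057 ]
lid2 [0.63   0.0076 0.057 ]
lid3 [0.5515 0.015  0.057 ]
tin1top [0.5172 0.1257 0.105 ]
tin2top [0.4854 0.0173 0.105 ]
TL [0.7192 0.1751 0.045 ]
TR [ 0.6895 -0.0734  0.045 ]
BL [0.445  0.2091 0.045 ]
BR [ 0.4124 -0.0378  0.045 ]
trayTL [0.7324 0.2913 0.034 ]
trayBL [0.4583 0.3215 0.034 ]
```

View pics/c1.png

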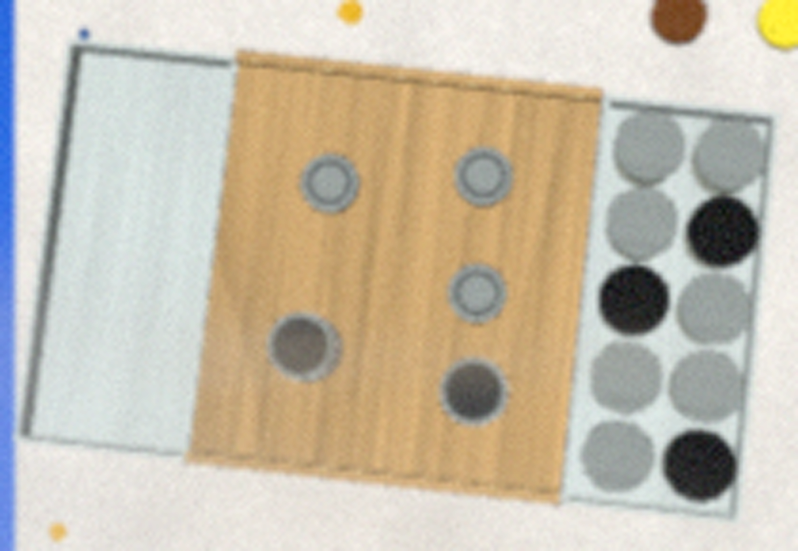

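The crop confirms three grey lids at crop pixels (329,183), (483,177) and (477,293). The tins are at (304,347) and (473,390), and the empty tray is on the left (+y). The measured board is 276 x 250 mm, which matches the given size, with a yaw of about -7°. The plan is to push along board +y with the fingers about 16 mm apart: the lid at tray side first, then the one behind it, and last the one between the tins on a slant.

```bash
python3 -m inch '[[[0.03,0.045,0],0.153,19],[[0.03,0.045,0],0.153,19],[[0.03,0.045,0],0.153,19],[[0.03,0.045,0],0.153,19],[[0.03,0.045,0],0.153,19],[[0.03,0.045,0],0.153,19],[[0.03,0.045,0],0.153,19],[[0.03,0.045,0],0.153,19]]' 40; python3 -m inch '[[[0.03,0.045,0],0,19],[[0.03,0.045,0],0,19],[[0.03,0.045,0],0,19],[[0.03,0.045,0],0,19],[[0.03,0.045,0],0,19],[[0.03,0.045,0],0,19],[[0.03,0.045,0],0,19],[[0,0,0],0,19],[[0,0,0],0,19]]'
```

```text
time_s: 1.15
tcp_pos: [0.3891, -0.2969, 0.2314]
orientation: [2.351, 2.084, -0.0]
contact_force: [0.3, 0.1, 0.7]
gripper_width: 0.0161
grip_force: 0.0
time_s: 2.28
tcp_pos: [0.5981, 0.0163, 0.2308]
orientation: [-2.355, -2.078, 0.001]
contact_force: [-0.5, -0.5, -0.4]
gripper_width: 0.0164
grip_force: 0.0
```

```bash
python3 -m inch '[[[0.012,0.028,0],0,19],[[0.012,0.028,0],0,19],[[0,0,-0.04],0,19],[[0,0,-0.04],0,19],[[0,0,-0.04],0,19],[[0,0,-0.04],0,19],[[0,0,0],0,19]]'
python3 - <<'E'
from h import *
crop("scene","pics/c2.png",170,110,230,160,3.4)
E
```

```text
time_s: 3.15
tcp_pos: [0.6204, 0.0706, 0.069]
orientation: [-2.356, -2.075, 0.007]
contact_force: [-0.6, -0.8, 0.6]
gripper_width: 0.0161
grip_force: 0.0
```

View pics/c2.png

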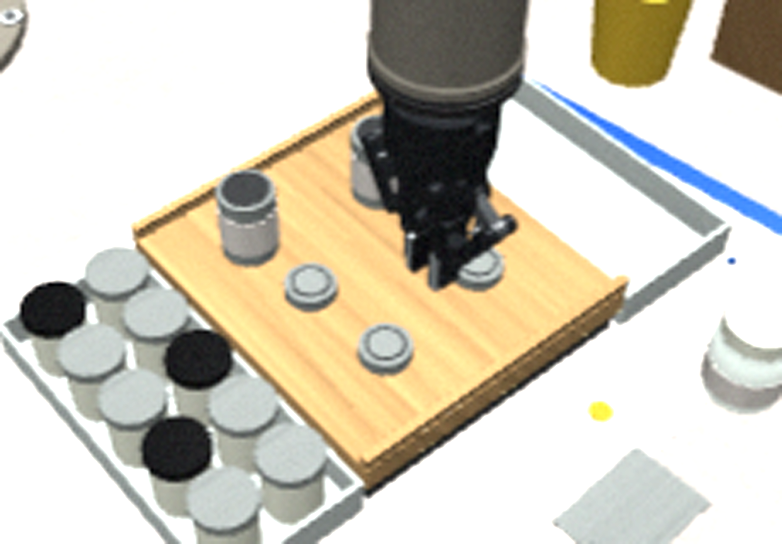

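The crop shows the fingertips just behind lid1 at (478,268), clear of both tins. The gripper's linkage flares out sideways at (510,225), so I'll measure that flare before working near the tins.

Run:
```python
from h import *
p=camera_params("scene");T=np.array(p["T"]);o=T[:3,3]
tcp=np.array(state()["tcp_pos"]);ty=np.array([.992,-.122,0]);n=np.cross(ty,[0,0,1])
for off in(-.011,.011):
  for u,v in[(515,225),(505,235),(500,245),(470,195),(437,285),(410,260),(365,140),(375,165)]:
    u_,v_=170+u/3.4,110+v/3.4
    d=T[:3,:3]@np.array([(u_-p["cx"])/p["fx"],(v_-p["cy"])/p["fy"],1])
    P=o+d*((tcp-o)@n+off)/(d@n)-tcp
    print(off,(u,v),"a %.0f h %.0f"%(P@ty*1e3,P[2]*1e3))
```

```text
-0.011 (515, 225) a 62 h 88
-0.011 (505, 235) a 54 h 73
-0.011 (500, 245) a 51 h 60
-0.011 (470, 195) a 20 h 84
-0.011 (437, 285) a -4 h -28
-0.011 (410, 260) a -34 h -25
-0.011 (365, 140) a -86 h 59
-0.011 (375, 165) a -75 h 43
0.011 (515, 225) a 80 h 117
0.011 (505, 235) a 73 h 103
0.011 (500, 245) a 70 h 91
0.011 (470, 195) a 40 h 113
0.011 (437, 285) a 17 h 7
0.011 (410, 260) a -11 h 9
0.011 (365, 140) a -61 h 90
0.011 (375, 165) a -50 h 74
```

```bash
python3 -m inch '[[[0,0,-0.010],0,19],[[0,0,-0.010],0,19],[[0,0,0],0,19]]'; python3 -m inch '[[[0.0015,0.012,0],0,19],[[0.0015,0.012,0],0,19],[[0.0015,0.012,0],0,19],[[0.0015,0.012,0],0,19],[[0.0015,0.012,0],0,19]]';  python3 -m inch '[[[0.0015,0.012,0],0,19],[[0.0015,0.012,0],0,19],[[0.0015,0.012,0],0,19],[[0.0015,0.012,0],0,19],[[0,0,0],0,19]]'
```

```text
time_s: 3.58
tcp_pos: [0.6222, 0.0724, 0.051]
orientation: [-2.356, -2.078, 0.001]
contact_force: [-0.1, 0.5, 0.4]
gripper_width: 0.0162
grip_force: 0.0
time_s: 4.2
tcp_pos: [0.6301, 0.1336, 0.0514]
orientation: [2.356, 2.079, 0.0]
contact_force: [0.1, -0.8, 0.6]
gripper_width: 0.0162
grip_force: 0.3
time_s: 4.82
tcp_pos: [0.6358, 0.1821, 0.0513]
orientation: [-2.354, -2.08, -0.001]
contact_force: [0.3, -0.9, -0.0]
gripper_width: 0.0158
grip_force: 0.0
```

```bash
python3 -m inch '[[[0,0,0.05],0,19],[[0,0,0.03],0,19],[[-0.003,-0.053,0],0,19],[[-0.003,-0.053,0],0,19],[[-0.003,-0.053,0],0,19],[[-0.002,-0.053,0],0,19],[[0,0,0],0,19]]'
python3 - <<'E'
from h import *
crop("top","pics/c3.png")
E
```

```text
time_s: 5.7
tcp_pos: [0.6244, -0.0375, 0.131]
orientation: [2.363, 2.069, -0.003]
contact_force: [-0.1, 1.4, -0.0]
gripper_width: 0.0162
grip_force: 0.0
```

View pics/c3.png

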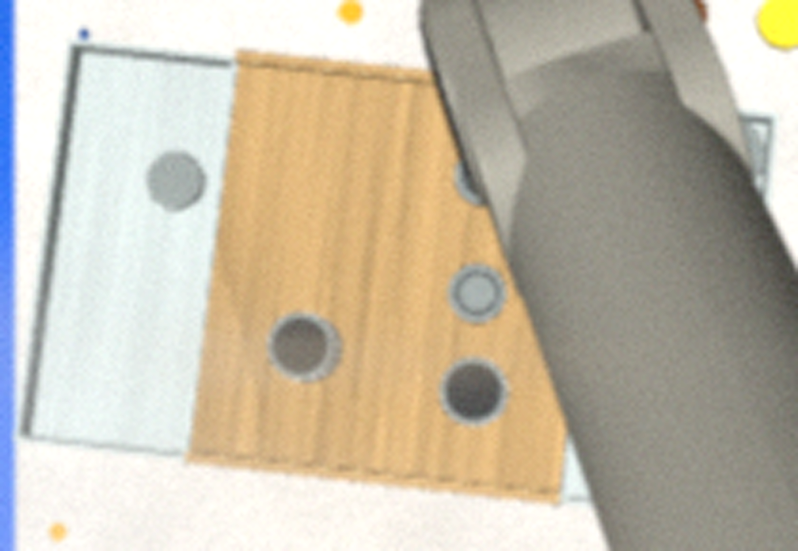

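Lid1 lies in the tray at (176,181), and the tins are unmoved. Next is lid2.

```bash
python3 -m inch '[[[0,0,-0.04],0,19],[[0,0,-0.03],0,19],[[0,0,-0.01],0,19],[[0,0,0],0,19]]'; python3 -m inch '[[[0.0015,0.012,0],0,19],[[0.0015,0.012,0],0,19],[[0.0015,0.012,0],0,19],[[0.0015,0.012,0],0,19],[[0.0015,0.012,0],0,19],[[0.0015,0.012,0],0,19],[[0.0015,0.012,0],0,19],[[0.0015,0.012,0],0,19],[[0.0015,0.012,0],0,19]]';  python3 -m inch '[[[0.0015,0.012,0],0,19],[[0.0015,0.012,0],0,19],[[0.0015,0.012,0],0,19],[[0.0015,0.012,0],0,19],[[0.0015,0.012,0],0,19],[[0.0015,0.012,0],0,19],[[0.0015,0.012,0],0,19],[[0.0015,0.012,0],0,19],[[0.0015,0.012,0],0,19],[[0,0,0],0,19]]'
```

```text
time_s: 6.25
tcp_pos: [0.6249, -0.0306, 0.0513]
orientation: [-2.354, -2.079, 0.0]
contact_force: [0.4, -0.6, 0.4]
gripper_width: 0.0165
grip_force: 0.0
time_s: 7.38
tcp_pos: [0.6385, 0.0774, 0.0513]
orientation: [-2.356, -2.078, 0.0]
contact_force: [-0.0, -0.7, 0.4]
gripper_width: 0.016
grip_force: 0.3
time_s: 8.62
tcp_pos: [0.6518, 0.1861, 0.0513]
orientation: [-2.354, -2.08, -0.001]
contact_force: [0.4, 0.5, -0.8]
gripper_width: 0.0161
grip_force: 0.0
```

```bash
python3 -m inch '[[[0,0,0.05],0,0],[[0,0,0.05],0,0],[[-0.014,-0.0268,0],0.177,0],[[-0.014,-0.0268,0],0.177,0],[[-0.014,-0.0268,0],0.177,0],[[-0.014,-0.0268,0],0.177,0],[[-0.014,-0.0268,0],0.177,0],[[-0.014,-0.0268,0],0.177,0],[[-0.014,-0.0268,0],0.177,0],[[-0.014,-0.0268,0],0.177,0]]';python3 -m inch '[[[0,0,-0.03],0,0],[[0,0,-0.03],0,0],[[0,0,0],0,0]]'
python3 - <<'E'
from h import *
print(state()["qpos"])
a=read_camera("scene");b=read_camera("top")
f=lambda im,u,v:cv2.convertScaleAbs(cv2.resize(im[v:v+150,u:u+200,::-1],(400*1,300),interpolation=cv2.INTER_CUBIC),alpha=1.6)
cv2.imwrite("pics/c4.png",np.hstack([f(b,155,145),f(a,185,120)]))
E
```

```text
time_s: 9.88
tcp_pos: [0.5393, -0.0313, 0.1513]
orientation: [-0.43, -3.112, 0.001]
contact_force: [-0.1, -0.5, 0.8]
gripper_width: -0.0002
grip_force: 0.0
time_s: 10.25
tcp_pos: [0.5386, -0.0303, 0.0899]
orientation: [-0.438, -3.108, 0.0]
contact_force: [-0.4, -0.4, 0.3]
gripper_width: 0.0003
grip_force: 0.0
[ 0.57421526  0.50147387 -0.79315388  1.99099399  0.47456901  0.84529272
  0.80748209]
```

View pics/c4.png

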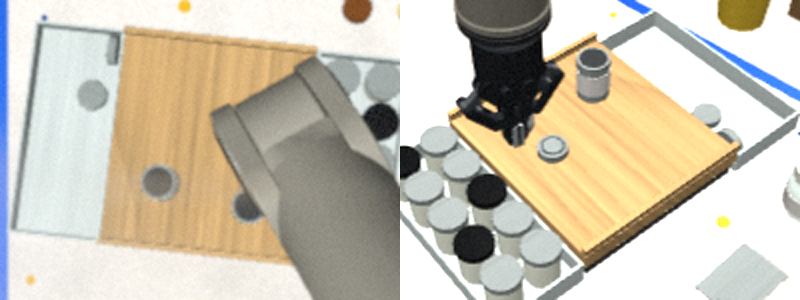

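Lid2 is in the tray, leaning at (112,47) in the left half. Lid3 is straight ahead of the fingers, and the finger yaw of 74° is as planned. I'll push it on the slant, away from tin1.

```bash
python3 -m inch '[[[0,0,-0.03],0,0],[[0,0,-0.009],0,0],[[0,0,0],0,0]]'; python3 -m inch '[[[0.0033,0.0115,0],0,0],[[0.0033,0.0115,0],0,0],[[0.0033,0.0115,0],0,0],[[0.0033,0.0115,0],0,0],[[0.0033,0.0115,0],0,0],[[0.0033,0.0115,0],0,0]]'
python3 - <<'E'
from h import *
a=read_camera("scene");b=read_camera("top")
f=lambda im,u,v:cv2.convertScaleAbs(cv2.resize(im[v:v+150,u:u+200,::-1],(400*1,300),interpolation=cv2.INTER_CUBIC),alpha=1.6)
cv2.imwrite("pics/c5.png",np.hstack([f(b,155,145),f(a,185,120)]))
E
```

```text
time_s: 10.72
tcp_pos: [0.5402, -0.0296, 0.0529]
orientation: [0.438, 3.111, -0.0]
contact_force: [-0.5, -0.1, 1.2]
gripper_width: -0.0001
grip_force: 0.0
time_s: 11.48
tcp_pos: [0.56, 0.04, 0.0523]
orientation: [-0.438, -3.111, 0.0]
contact_force: [0.2, -0.1, 0.4]
gripper_width: -0.0002
grip_force: 0.2
```

View pics/c5.png

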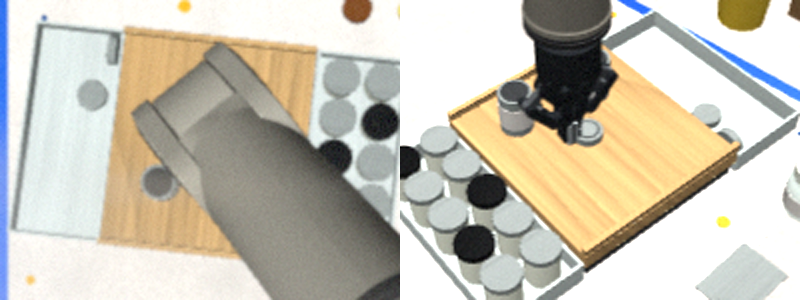

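The lid is in contact with the fingertips at (588,131) in the right half, and tin2 is unmoved. I'll check that it is centred on the fingers.

Run:
```python
from h import *
P=ray("scene",279,185.5,.063);t=np.array(state()["tcp_pos"]);d=np.array([.275,.961]);e=(P-t)[:2]
print(P,"ahead",e@d,"left",-e[0]*d[1]+e[1]*d[0])
```

```text
[0.57572919 0.0572668  0.063     ] ahead 0.01996081541357268 left -0.010560438074230977
```

Run:
```python
from h import *
print(ray("scene",170+311/3.4,110+283/3.4,.063))
im=read_camera("scene")[150:210,240:320,::-1]
cv2.imwrite("pics/c6.png",cv2.convertScaleAbs(cv2.resize(im,None,fx=9,fy=9,interpolation=cv2.INTER_CUBIC),alpha=1.8))
```

```text
[0.56115603 0.00933712 0.063     ]
```

View pics/c6.png

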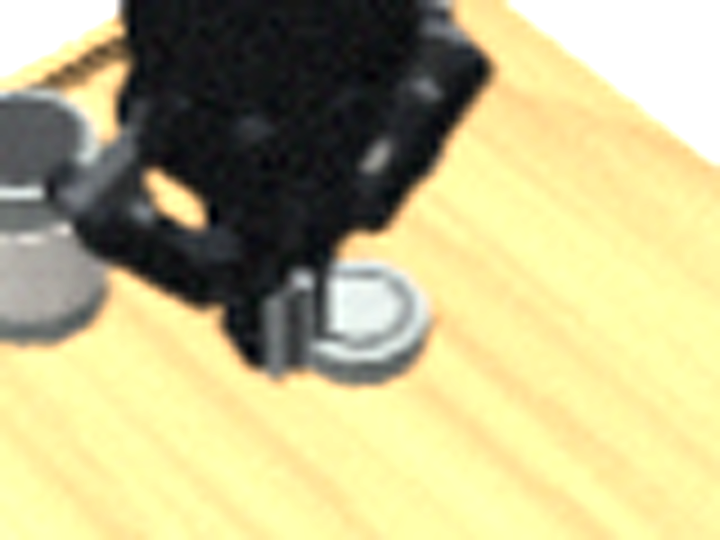

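The finger bears on the lid at about its middle: the disc centre is at (358,315) and the finger at (290,330). The scene view's roughly 1 cm bias explains the apparent offset, so I'll carry on.

```bash
python3 -m inch '[[[0.0033,0.0115,0],0,0],[[0.0033,0.0115,0],0,0],[[0.0033,0.0115,0],0,0],[[0.0033,0.0115,0],0,0],[[0.0033,0.0115,0],0,0],[[0.0033,0.0115,0],0,0]]';python3 -m inch '[[[0.0033,0.0115,0],0,0],[[0.0033,0.0115,0],0,0],[[0.0033,0.0115,0],0,0],[[0.0033,0.0115,0],0,0],[[0.0033,0.0115,0],0,0],[[0.0033,0.0115,0],0,0],[[0,0,0],0,0]]'; python3 -m inch '[[[0,0,0.05],0,0],[[0,0,0.05],0,0],[[0,-0.05,0.03],0,0],[[0,-0.06,0],0,0],[[0,-0.06,0],0,0],[[0,-0.06,0],0,0],[[0,0,0],0,0],[[0,0,0],0,0]]'
python3 - <<'E'
from h import *
a=read_camera("scene");b=read_camera("top")
f=lambda im,u,v:cv2.convertScaleAbs(cv2.resize(im[v:v+150,u:u+200,::-1],(400*1,300),interpolation=cv2.INTER_CUBIC),alpha=1.6)
cv2.imwrite("pics/c7.png",np.hstack([f(b,155,145),f(a,185,120)]))
E
```

```text
time_s: 12.38
tcp_pos: [0.5798, 0.1089, 0.0523]
orientation: [-0.438, -3.111, 0.0]
contact_force: [0.0, -0.3, 0.8]
gripper_width: -0.0001
grip_force: 0.2
time_s: 13.25
tcp_pos: [0.5994, 0.1785, 0.0523]
orientation: [-0.436, -3.111, -0.001]
contact_force: [0.2, -0.1, 0.0]
gripper_width: 0.0001
grip_force: 0.0
time_s: 14.25
tcp_pos: [0.5992, -0.0529, 0.1823]
orientation: [-0.439, -3.111, -0.0]
contact_force: [0.0, 0.8, -0.3]
gripper_width: -0.0001
grip_force: 0.0
```

View pics/c7.png

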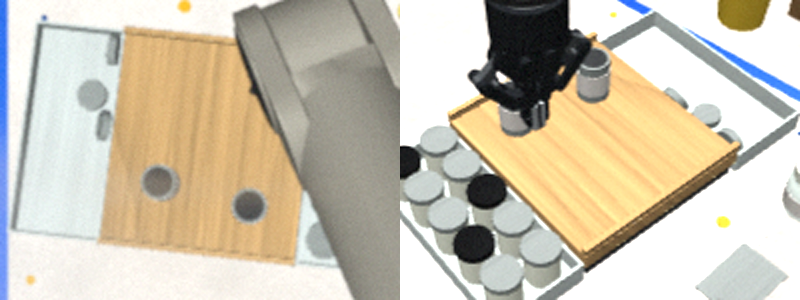

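All three lids are in the tray: one flat at (92,95), two leaning at (112,47) and (104,125). The board is clear and both tins are where they stood.

```bash
python3 -c "
from rig import *
print(sign_off())"
```

```text
the job is handed in; nothing more can be done
None
```

I swept all three lids off the board into the empty wash-up tray and handed the job in after about 14 s; one lies flat, two lean on edge against the board-side wall, and the last picture shows both tins still in place.

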